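# Bed a row of knife blanks on a setting fence with a straightedge and lock the row in

### The job

Take the blue angle rest by its upright wall and use it as a straightedge to push the four loose knife blanks together across the setting plate, flat against the sliding fence and on with it until the fence comes up solid on its stop screws and the row is firmly bedded; do not touch the blanks with the fingers, and stop well short of forcing the stop. Leave the rest standing on the plate against the row, then slide the end stop by its knob until the four blanks are packed tight side by side against the end cheek. Leave the tools lying round the plate alone.

Things in the scene. Friction and masses are not known exactly. Their poses are not given: they have to be found in the camera images.
- fixture: setting plate, fixed: flat dark ground steel base 222 (x) x 244 (y) x 12 mm, nothing raised on its near side. Origin at bench level, under x = -4 mm, y = 0 from the base's middle; x points from the robot towards the fence, y along the fence to the robot's left; near edge at x = -107 mm
- cheek (a point): middle of the inner face of the fixed steel end cheek on the plate's left (+y) end, 6 mm above the plate's top. The cheek is 12 mm high and its face reaches 15 mm either way along the plate's x; the row is packed against this face
- fence: sliding fence: steel bar 160 (y) x 16 x 12 mm high on the plate; origin at the foot of the middle of its front face, x square to that face away from the robot. Slides back (x) with about 2 N until solid on the two stop screws behind it; free travel 2 to 28 mm, differs each time, not measured. Bedded: 10 to 20 N on the solid fence for 0.3 s; the blanks' drag adds 4 to 7 N (more if the rest bears down on the plate): 18 N on the tool is right
- blank_1: ground steel knife blank, a flat block 56 mm long (its x), 28 mm wide (y), 12 mm thick, about 140 g, two dark counterbored screw holes in its top; origin at the centre of its underside. One of four alike, loose on the setting plate in a ragged row in front of the fence, long side pointing roughly at the fence
- blank_2: ground steel knife blank, a flat block 56 mm long (its x), 28 mm wide (y), 12 mm thick, about 140 g, two dark counterbored screw holes in its top; origin at the centre of its underside. One of four alike, loose on the setting plate in a ragged row in front of the fence, long side pointing roughly at the fence
- blank_3: ground steel knife blank, a flat block 56 mm long (its x), 28 mm wide (y), 12 mm thick, about 140 g, two dark counterbored screw holes in its top; origin at the centre of its underside. One of four alike, loose on the setting plate in a ragged row in front of the fence, long side pointing roughly at the fence
- blank_4: ground steel knife blank, a flat block 56 mm long (its x), 28 mm wide (y), 12 mm thick, about 140 g, two dark counterbored screw holes in its top; origin at the centre of its underside. One of four alike, loose on the setting plate in a ragged row in front of the fence, long side pointing roughly at the fence
- rest_mid (a point): blue angle rest, the straightedge: 184 long (x), 40 wide (y), 45 mm high, 200 g; point at the middle of its footprint, 22.5 mm up. Foot 6 mm thick; upright wall 9 mm thick along its -y side (centre plane y = -15.5 mm), braced on its +y side by ribs at both ends and at x = +-30 mm. Starts on the bench at the left, its length pointing away from the robot, wall on its left; grip the wall between the middle ribs; either long side may push
- end_stop (a joint): travel of the sliding end stop along the plate's +y, towards the cheek, in m: at 0 its inner face is 170 mm from the cheek; the four blanks side by side are 112 mm wide, so packed tight it reads 0.058. It rubs with about 4 N and stays where it is left; starts nearly open, at the right
- stop_knob (a point): middle of the end stop's dark upright thumb knob, 14 mm diameter, 24 mm high, 42 mm above the bench; moves with the stop. The steel block below it is 30 (x) x 22 (y) x 12 mm; its inner face is 11 mm from the knob's axis, on the +y side
- pen_loupe: black pen loupe, 130 mm long, lying at the right front of the plate; a bystander, origin at its middle
- cup_wheel: pale cup-shaped grinding wheel, 102 mm across and 24 mm high, lying to the right of the plate; a bystander, origin at the centre of its underside
- marker_pen: white and red marker pen 135 mm long, lying near the front edge of the bench; a bystander, origin at its underside
- dust_brush: flat wooden dust brush 168 mm long, lying left of the plate and farther back; a bystander, origin at its underside
Mind the look-alikes: they are no part of the job. What is shaped like the blank_3 but orange is not meant.

How it is judged:
On the way:
1. all four blanks flat on the fence and pressed firmly, the fence solid on its stop (x of each of blank_1, blank_2, blank_3, blank_4 in the frame of fence above -0.0295 m and angle between the x axis of each of blank_1, blank_2, blank_3, blank_4 and the x axis of fence, either way round below 0.05 rad and contact force between fence and anything else above 10 N), for 0.3 s.
At the end, for the whole second after the job is handed in: all blanks flat on the fence (within 1.5 mm and 0.05 rad), end stop within 1.5 mm of the tightly packed row, angle rest standing upright on the plate against the row (within 5 mm and 0.07 rad, its middle within 45 mm of the fence's middle); all at rest (x of each of blank_1, blank_2, blank_3, blank_4 in the frame of fence above -0.0295 m and angle between the x axis of each of blank_1, blank_2, blank_3, blank_4 and the x axis of fence, either way round below 0.05 rad and value of joint end_stop above 0.0565 m and x of rest_mid in the frame of fence above -0.081 m and y of rest_mid in the frame of fence between -0.045 and 0.045 m and angle between the x axis of rest_mid and the y axis of fence, either way round below 0.07 rad and angle between rest_mid's own z axis and vertical below 0.05 rad and linear speed of each of blank_1, blank_2, blank_3, blank_4 below 0.01 m/s); the robot touches nothing.
It fails at once if the fence and its stop are forced (more than 22 N) (contact force between fence and anything else above 22 N).
It fails at once if the fingers touch a blank (contact force between the fingers and blank_1 above 1 N or contact force between the fingers and blank_2 above 1 N or contact force between the fingers and blank_3 above 1 N or contact force between the fingers and blank_4 above 1 N).
It fails at once if a bystander is moved by more than 20 mm (distance of any of pen_loupe, cup_wheel, marker_pen, dust_brush from where it was at the start of the episode above 0.02 m).
It also fails if it takes over 72 s, if anything falls off the work surface, if the arm or the gripper's body presses on something with over 40 N, if the wrist force passes 120 N, or if a joint passes its speed limit or range.

### The arm

A 7-joint arm with a two-finger parallel gripper is mounted at the origin on a cart in front of the work surface, level with it; the furniture and walls round the work are solid. World frame = base frame: x ahead of the robot, y to its left, z up, the work surface at z = 0. Lengths are in m, angles in rad, forces in N, time in s.
With the tool pointing down it reaches from about 0.425 to 1.025 m from the base axis. Payload 9.4 kg.
Tool frame: the origin (TCP) lies midway between the tips of the shut fingers; the grasp point (between the pads) lies 19 mm behind it; z points along the fingers, y is the direction in which the jaws open and shut (so a half turn about z gives the same grasp; the last joint's range is limited). The gripper opens to 85 mm and grips with 20 to 120 N. Pads are 22 mm wide; open, the fingers measure 114 mm over their backs; the gripper's body (76 mm by 85 mm) begins 54 mm behind the grasp point. The pads swing forward as they close: fully open they stand 13 mm farther back than shut.
Start: joints at [-1.286, 0.599, -0.003, 1.599, 0.002, 0.943, -0.08], TCP at [0.257, 0.678, 0.231] pointing down, gripper open.
Joint ranges: [-2.57, 2.57], [-0.35, 1.97], [-1.29, 1.29], [0.11, 2.56], [-1.05, 4.19], [0.11, 1.86], [-2.63, 2.63]. Speed limits (rad/s): [2.22, 2.22, 3.01, 3.01, 3.14, 3.14, 3.14].

### API

Orientations are given as a 3x3 rotation matrix whose columns are the frame's x, y, z axes.
In Python, from bench import bot, cams, job, find_in gives the robot as it stands.
- The arm moves only by the tool jog_arm, never from a script. Its argument "commands" is a list that holds one entry, the list of rows, each a list of 5 numbers: the opening, from 0 (shut) to 1 (fully open), then the shift along the world's x, y, z in m, then the turn about the world's z in degrees. In form: [[[jaw, x, y, z, twist], ...]]. A call has 1 to 12 rows; each row shifts and turns the commanded pose from where the row before left it; what a row does not reach is not made up. A row lasts 1/12 s, in which the tool goes at most 41.7 mm and 7.16 degrees, less where a joint would pass 70% of its speed; a pose out of reach is approached as far as the arm can. A call is refused whole if a number of a shift passes 0.0417 or a number of a turn 7.16, either way. A call with a gripper value outside its range is refused whole. The fingers move at their own pace and stop on an object; "force" is the grip in N (left out, the last holds). Time passes only in rows, so rows that do not move let the fingers close. It gives the time, the measured TCP pose, the force and the opening at its end, in the units of the state.
- bot.get_state(): the state, without advancing time (a new reading comes with each control period).
- cams.get_image(name): name is "scene" or "top" or "wrist"; returns the picture (480x640x3 uint8, red, green, blue); there is no depth.
- cams.camera_info(name): a dict with "K" (3x3 intrinsics, pixels), "distortion" ([k1, k2, p1, p2, k3] as OpenCV has them; the pictures are not rectified), "T" (4x4, takes a point from camera to world coordinates). Camera axes: x right, y up, looking along -z (the intrinsics and any distortion apply to the point x, -y, -z); pixel columns grow to the right and rows downward; lengths in m; the calibration is good to about 2 mm. A picture is of the moment at which its call begins: read the wrist's pose just before it. camera_info takes no time and is no camera call; for the wrist camera it gives the pose at the moment of the call.
- job.sign_off(): hands the job in, once; it reports no verdict.
Trained networks look in the newest picture that a camera, given by its name, has taken for a name from the list of things; names that differ only in an ending like _2 or _b are one class to them, and where a whole thing is asked for, a point or a joint stands for the part that bears it (a point fixed in the world has none). Each returns a list of dicts, best first, with "score" (0 to 1); they miss things now and then, are a little off and sometimes report something else, mostly with a low value. They report only what shows in the picture. A call takes as long as a camera call. They do not tell look-alikes from the thing itself.
- find_in(camera, label): "location" ([x, y, z] in m, in world coordinates, good to about 4 mm: the middle of the surface that is visible of it).
The state is a dict: "clock": time; "qpos": joint angles; "joint_vel": joint speeds; "joint_efforts": joint torques, N m; "tool_pos": TCP position; "tcp_rot": TCP orientation; "force": force on the tool from outside, world axes, zero at the start; "wrist_torque": the same for the moment, N m; "gripper_width": finger opening in m.
Only numpy, scipy, OpenCV 4.12 (cv2) and the standard library are available. Lean on these libraries where they do the work, as an engineer would, in place of code of your own. Each camera call takes 0.05 s, during which the arm holds its last target.

## Working session

There is one attempt and no reset: what is moved stays moved. The work goes in short steps, Python scripts to look and compute and a tool call to move; the robot and the scene stay as the last step left them, time stands still between calls to the robot, and variables do not carry over. Pictures are saved under pics/ and viewed, and the job is handed in when it is done.

Besides the shell and the picture viewer there is one more tool, called after "Call:" as name([rows], argument=value, ...), one row to a line, values as JSON. jog_arm: Moves the arm, as the interface text tells. Its arguments: {"type":"object","properties":{"commands":{"type":"array","items":{"type":"array","items":{"type":"array","items":{"type":"number"}}}},"force":{"type":"number"}},"required":["commands"]}

```bash
ls; mkdir -p pics; cat > h.py <<'E'
from bench import bot,cams,job,find_in
import numpy as np,cv2
def snap(n,f):
    im=cams.get_image(n); cv2.imwrite('pics/'+f,im[:,:,::-1]); return im
def pix2w(n,uv,z,info=None):
    c=info or cams.camera_info(n); K=np.array(c['K']);T=np.array(c['T'])
    p=cv2.undistortPoints(np.array(uv,float).reshape(-1,1,2),K,np.array(c['distortion'],float)).reshape(-1,2)
    d=np.c_[p[:,0],-p[:,1],-np.ones(len(p))]@T[:3,:3].T
    o=T[:3,3]; return o+d*((z-o[2])/d[:,2])[:,None]
def w2pix(n,P,info=None):
    c=info or cams.camera_info(n);K=np.array(c['K']);T=np.array(c['T'])
    q=(np.array(P,float).reshape(-1,3)-T[:3,3])@T[:3,:3]
    q=q*[1,-1,-1]
    return cv2.projectPoints(q,np.zeros(3),np.zeros(3),K,np.array(c['distortion'],float))[0].reshape(-1,2)
E
python3 - <<'E'
from h import *
for n in ('scene','top','wrist'): snap(n,n+'0.png')
for l in ('fixture','fence','blank_1','rest_mid','end_stop','pen_loupe','cup_wheel','marker_pen','dust_brush'):
    try:
        r=find_in('top',l); print(l,[(np.round(x['location'],3).tolist(),round(x['score'],2)) for x in r[:6]])
    except Exception as e: print(l,e)
s=bot.get_state(); print(s)
E
```

```text
pics
fixture [([0.567, -0.06, 0.011], 0.86), ([0.602, -0.057, 0.025], 0.46)]
fence [([0.603, -0.058, 0.026], 0.86), ([0.443, 0.345, 0.008], 0.63)]
blank_1 [([0.522, -0.102, 0.027], 0.95), ([0.533, -0.07, 0.026], 0.82), ([0.362, -0.08, 0.015], 0.72), ([0.481, 0.153, 0.012], 0.64), ([0.592, 0.165, 0.014], 0.61), ([0.549, 0.007, 0.027], 0.6)]
rest_mid [([0.444, 0.344, 0.008], 0.94)]
end_stop [([0.578, -0.144, 0.024], 0.7), ([0.445, 0.346, 0.005], 0.7)]
pen_loupe [([0.362, -0.163, 0.02], 0.64)]
cup_wheel [([0.431, -0.308, 0.017], 0.59)]
marker_pen [([0.342, 0.124, 0.016], 0.91)]
dust_brush [([0.671, 0.314, 0.008], 0.64)]
{'clock': 0.6, 'qpos': array([-1.28572069,  0.59929023, -0.00249395,  1.59938444,  0.00182427,
        0.94291001, -0.07979055]), 'joint_vel': array([ 0.00054682, -0.00071414, -0.00023282, -0.00012378,  0.00174759,
       -0.00199257,  0.00063391]), 'joint_efforts': array([-1.77408961e-03, -7.75788832e+01,  1.56293806e+00, -2.58279490e+01,
        1.25321248e-02,  2.28297526e-03, -1.23092320e-05]), 'tool_pos': array([0.25662123, 0.67807071, 0.23128746]), 'tcp_rot': array([[-9.35284140e-01,  3.53897688e-01,  6.96808565e-05],
       [ 3.53897688e-01,  9.35284142e-01, -9.62750226e-06],
       [-6.85785508e-05,  1.56554438e-05, -9.99999998e-01]]), 'force': array([-0.22456265, -0.89916428, -1.09552659]), 'wrist_torque': array([ 0.03089573,  0.01892552, -0.02326759]), 'gripper_width': 0.08567354253201157}
```

View pics/top0.png

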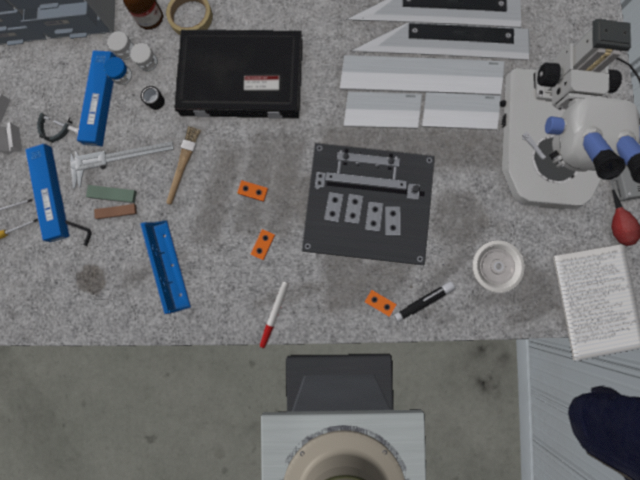

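View pics/scene0.png

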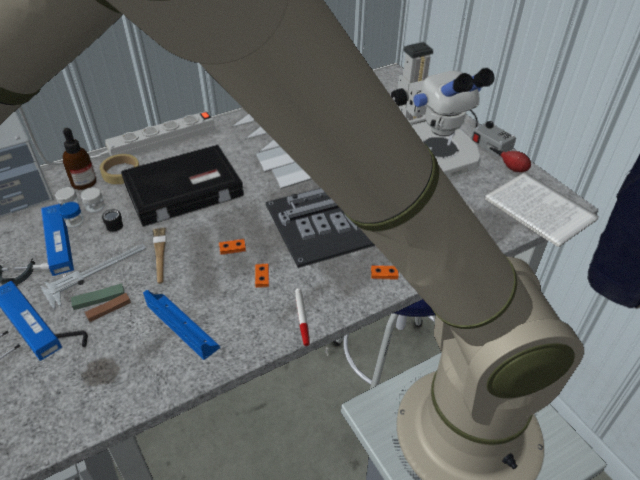

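```bash
python3 - <<'E'
import cv2
im=cv2.imread('pics/top0.png')
a=cv2.resize(im[130:275,295:445],None,fx=4,fy=4,interpolation=cv2.INTER_CUBIC)
cv2.imwrite('pics/c1.png',a)
b=cv2.resize(im[210:320,130:200],None,fx=5,fy=5,interpolation=cv2.INTER_CUBIC)
cv2.imwrite('pics/c2.png',b)
E
```

```text
(no output)
```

View pics/c1.png

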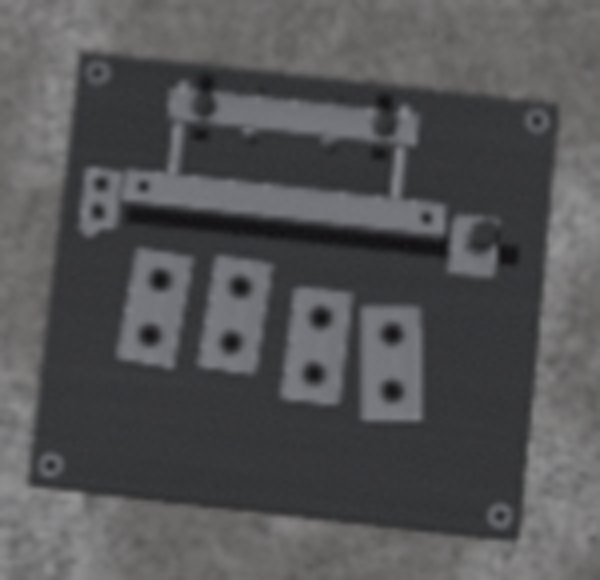

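View pics/c2.png

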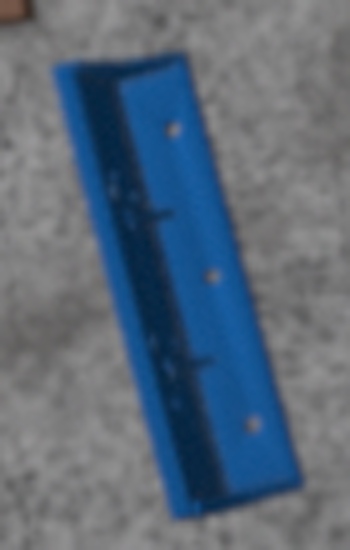

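View pics/wrist0.png

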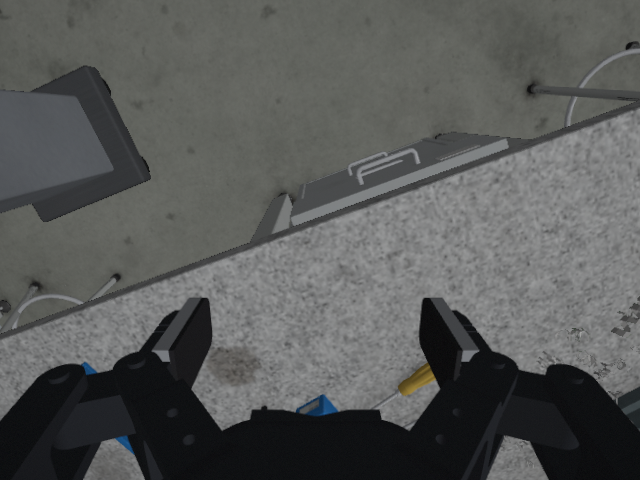

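```bash
python3 - <<'E'
from h import *
c=cams.camera_info('top'); print(np.round(c['T'],3))
def cr(p,o,s): return (np.array(p,float)+0.5)/s-0.5+np.array(o)
P=cr([(82,52),(558,103),(520,540),(30,487)],(295,130),4)
W=pix2w('top',P,0.012); print('plate',np.round(W,4))
m=W.mean(0)
d=(W[0]+W[1]-W[2]-W[3]); print('centre',m,'xdir deg',np.degrees(np.arctan2(d[1],d[0])), np.linalg.norm(d)/2)
d=(W[0]+W[3]-W[1]-W[2]);print('ydir deg',np.degrees(np.arctan2(d[1],d[0]))-90,np.linalg.norm(d)/2)
F=cr([(122,201),(444,234),(124,170),(447,205)],(295,130),4);print('fence',np.round(pix2w('top',F,.024),4))
B=cr([(135,248),(193,256),(178,368),(118,360), (215,257),(273,262),(253,374),(198,366),(295,287),(352,292),(340,404),(280,399),(361,307),(421,307),(422,420),(361,421)],(295,130),4)
bw=pix2w('top',B,.024);
for i in range(4): print('blank',np.round(bw[4*i:4*i+4].mean(0),4), np.round(bw[4*i:4*i+4,:2],3).tolist())
K=cr([(483,233)],(295,130),4);print('knob',pix2w('top',K,.054))
print('cheek',pix2w('top',cr([(118,232),(120,172)],(295,130),4),.024))
R=cr([(55,65),(78,65),(200,517),(175,520)],(130,210),5);print('wall top',pix2w('top',R,.045))
R=cr([(187,55),(302,487)],(130,210),5);print('foot edge',pix2w('top',R,.006), pix2w('top',R,.0))
E
```

```text
[[-0.02   0.995 -0.102  0.391]
 [-1.    -0.022 -0.017  0.011]
 [-0.019  0.101  0.995  0.925]
 [ 0.     0.     0.     1.   ]]
plate [[ 0.6879  0.042   0.012 ]
 [ 0.6559 -0.1971  0.012 ]
 [ 0.4365 -0.1683  0.012 ]
 [ 0.4679  0.0715  0.012 ]]
centre [ 0.5620318 -0.0629656  0.012    ] xdir deg -7.569637807287006 0.22159475579423565
ydir deg -7.535239155973272 0.2415346874498402
fence [[ 0.6075  0.0232  0.024 ]
 [ 0.5872 -0.1349  0.024 ]
 [ 0.6231  0.0219  0.024 ]
 [ 0.6018 -0.137   0.024 ]]
blank [0.5536 0.0076 0.024 ] [[0.584, 0.017], [0.579, -0.011], [0.524, -0.002], [0.528, 0.027]]
blank [ 0.5494 -0.0309  0.024 ] [[0.578, -0.022], [0.575, -0.05], [0.52, -0.039], [0.524, -0.012]]
blank [ 0.5332 -0.0705  0.024 ] [[0.562, -0.061], [0.559, -0.089], [0.504, -0.081], [0.507, -0.052]]
blank [ 0.5234 -0.1066  0.024 ] [[0.552, -0.093], [0.551, -0.122], [0.495, -0.121], [0.496, -0.091]]
knob [[ 0.5808028  -0.14864789  0.054     ]]
cheek [[0.59191418 0.02545393 0.024     ]
 [0.62214283 0.02386089 0.024     ]]
wall top [[0.52789327 0.3834814  0.045     ]
 [0.52765883 0.37425904 0.045     ]
 [0.35290227 0.32369169 0.045     ]
 [0.35188238 0.33341867 0.045     ]]
foot edge [[0.53665302 0.3450648  0.006     ]
 [0.36250705 0.29632117 0.006     ]] [[0.5376028  0.3472466  0.        ]
 [0.36231995 0.29818476 0.        ]]
```

Call:
jog_arm([
  [[1, 0.0092, -0.0162, -0.003, -7.16], [1, 0.0092, -0.0162, -0.003, -7.16], [1, 0.0092, -0.0162, -0.003, -7.16], [1, 0.0092, -0.0162, -0.003, -7.16], [1, 0.0092, -0.0162, -0.003, -7.16], [1, 0.0092, -0.0162, -0.003, -7.16], [1, 0.0092, -0.0162, -0.003, -7.16], [1, 0.0092, -0.0162, -0.003, -7.16], [1, 0.0092, -0.0162, -0.003, -7.16], [1, 0.0092, -0.0162, -0.003, -7.16], [1, 0.0092, -0.0162, -0.003, -7.16], [1, 0.0092, -0.0162, -0.003, -7.16]],
], force=80)

```text
clock: 1.6
tool_pos: [0.3674, 0.483, 0.1954]
tcp_rot: [[0.292, 0.956, 0.0], [0.956, -0.292, 0.001], [0.001, 0.0, -1.0]]
force: [0.1, 0.5, -0.5]
gripper_width: 0.0857
```

Call:
jog_arm([
  [[1, 0.0092, -0.0162, -0.003, -7.16], [1, 0.0092, -0.0162, -0.003, -7.16], [1, 0.0092, -0.0162, -0.003, -7.16], [1, 0.0092, -0.0162, -0.003, -7.16], [1, 0.0092, -0.0162, -0.003, -7.16], [1, 0.0092, -0.0162, -0.003, -7.16], [1, 0.0092, -0.0162, -0.003, -7.16], [1, 0.0092, -0.0162, -0.003, -7.16], [1, 0, 0, 0, 0], [1, 0, 0, 0, 0], [1, 0, 0, 0, 0]],
])

```text
clock: 2.52
tool_pos: [0.4404, 0.3548, 0.1713]
tcp_rot: [[0.96, 0.279, -0.0], [0.279, -0.96, 0.0], [-0.0, -0.0, -1.0]]
force: [0.3, 0.5, -0.1]
gripper_width: 0.0856
```

```bash
python3 - <<'E'
from h import *
c=cams.camera_info('wrist');snap('wrist','w1.png')
s=bot.get_state(); print(s['clock'],s['tool_pos'],s['qpos'],np.degrees(np.arctan2(s['tcp_rot'][1,1],s['tcp_rot'][0,1])),s['force'])
print(w2pix('wrist',[[.5279,.3835,.045],[.3519,.3334,.045],[.440,.3537,.045]],c))
print(w2pix('wrist',s['tool_pos'],c))
E
```

```text
2.5667 [0.44022416 0.35509097 0.17134865] [-1.21905708  0.56839285  0.6596622   2.05296799 -0.54174537  0.69575228
 -1.49464371] -73.74950201165314 [-0.71947682 -0.44820775 -0.68924066]
[[308.94844684  96.8022006 ]
 [308.97895902 325.56273275]
 [314.87489859 223.84246631]]
[[311.89193308 302.56148684]]
```

View pics/w1.png

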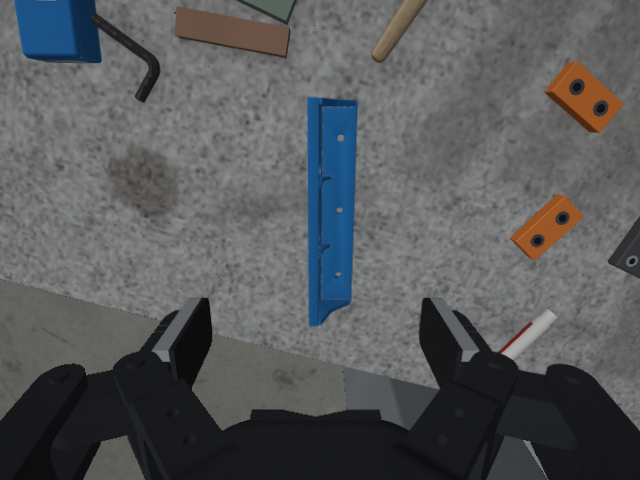

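Call:
jog_arm([
  [[1, 0, -0.001, -0.022, -0.3], [1, 0, 0, -0.022, 0], [1, 0, 0, -0.022, 0], [1, 0, 0, -0.022, 0], [1, 0, 0, -0.022, 0], [1, 0, 0, -0.02, 0], [1, 0, 0, -0.015, 0], [1, 0, 0, -0.009, 0], [1, 0, 0, 0, 0], [0, 0, 0, 0, 0], [0, 0, 0, 0, 0], [0, 0, 0, 0, 0]],
], force=80)

```text
clock: 3.57
tool_pos: [0.441, 0.3536, 0.0183]
tcp_rot: [[0.962, 0.272, 0.001], [0.272, -0.962, 0.001], [0.001, -0.001, -1.0]]
force: [0.6, -1.1, 0.1]
gripper_width: 0.0513
```

Call:
jog_arm([
  [[0, 0, 0, 0, 0], [0, 0, 0, 0, 0], [0, 0, 0, 0, 0], [0, 0, 0, 0, 0], [0, 0, 0, 0, 0], [0, 0, 0, 0, 0]],
])

```text
clock: 4.07
tool_pos: [0.4407, 0.3535, 0.0179]
tcp_rot: [[0.962, 0.272, 0.0], [0.272, -0.962, 0.001], [0.001, -0.001, -1.0]]
force: [-1.3, 1.4, 6.2]
gripper_width: 0.0075
```

Call:
jog_arm([
  [[0, 0, 0, 0.01, 0], [0, 0, 0, 0.02, 0], [0, 0, 0, 0.025, 0], [0, 0, 0, 0.02, 0], [0, 0, 0, 0.01, 0], [0, 0, 0, 0, 0], [0, 0, 0, 0, 0]],
])

```text
clock: 4.65
tool_pos: [0.4404, 0.3534, 0.1024]
tcp_rot: [[0.962, 0.272, 0.0], [0.272, -0.962, 0.001], [0.0, -0.001, -1.0]]
force: [0.1, -0.0, -2.5]
gripper_width: 0.007
```

```bash
python3 - <<'E'
from h import *
c=cams.camera_info('wrist');snap('wrist','w2.png')
s=bot.get_state(); print(s['clock'],s['tool_pos'],s['gripper_width'],s['force'])
E
```

```text
4.7 [0.44007892 0.35311743 0.10172804] 0.007133335783740495 [-0.10288118 -0.36985728 -2.16987016]
```

View pics/w2.png

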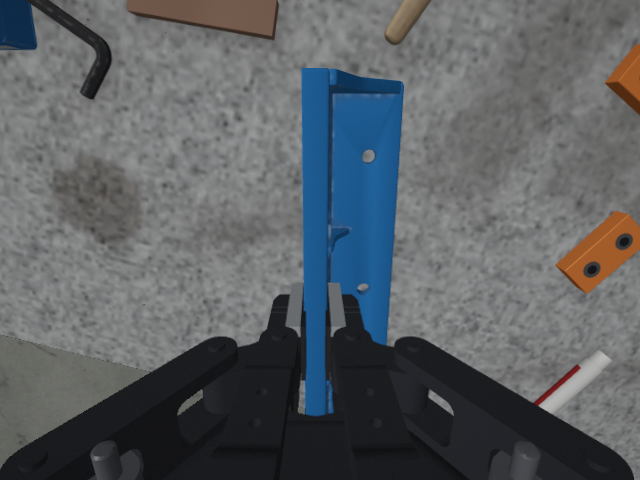

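Call:
jog_arm([
  [[0, 0.0014, -0.015, 0, 2.5], [0, 0.0014, -0.025, 0, 5], [0, 0.0014, -0.035, 0, 6], [0, 0.0014, -0.038, 0, 6.5], [0, 0.0014, -0.038, 0, 6.5], [0, 0.0014, -0.038, 0, 6.5], [0, 0.0014, -0.038, 0, 6.5], [0, 0.0014, -0.038, 0, 6.5], [0, 0.0014, -0.038, 0, 6.5], [0, 0.0014, -0.038, 0, 6.5], [0, 0.0014, -0.03, 0, 5], [0, 0.0014, -0.019, 0, 2.6]],
])

```text
clock: 5.7
tool_pos: [0.4563, -0.0406, 0.1014]
tcp_rot: [[0.132, 0.991, -0.002], [0.991, -0.132, -0.0], [-0.001, -0.002, -1.0]]
force: [0.3, 0.7, -1.3]
gripper_width: 0.0072
```

Call:
jog_arm([
  [[0, 0, 0, 0, 0], [0, 0, 0, 0, 0], [0, 0, 0, -0.005, 0], [0, 0, 0, 0, 0], [0, 0, 0, 0, 0]],
])

```text
clock: 6.12
tool_pos: [0.4571, -0.0356, 0.0966]
tcp_rot: [[0.131, 0.991, -0.001], [0.991, -0.131, 0.0], [0.0, -0.001, -1.0]]
force: [0.3, 0.6, -1.5]
gripper_width: 0.0068
```

```bash
python3 - <<'E'
from h import *
snap('top','t3.png')
im=cv2.imread('pics/t3.png');cv2.imwrite('pics/t3c.png',cv2.resize(im[120:300,270:460],None,fx=3.3,fy=3.3,interpolation=cv2.INTER_CUBIC))
snap('wrist','w3.png')
s=bot.get_state(); print(s['clock'],s['tool_pos'],s['gripper_width'],s['force'],np.degrees(np.arctan2(s['tcp_rot'][1,1],s['tcp_rot'][0,1])),s['qpos'])
E
```

```text
6.2167 [ 0.4573052  -0.03591345  0.09701954] 0.007180062570509453 [-0.44896621  0.91173981 -2.22491983] -7.530510080314299 [-0.10686887  0.52239205  0.08637133  2.31761094 -0.14340403  0.30678458
 -0.0265824 ]
```

View pics/t3c.png

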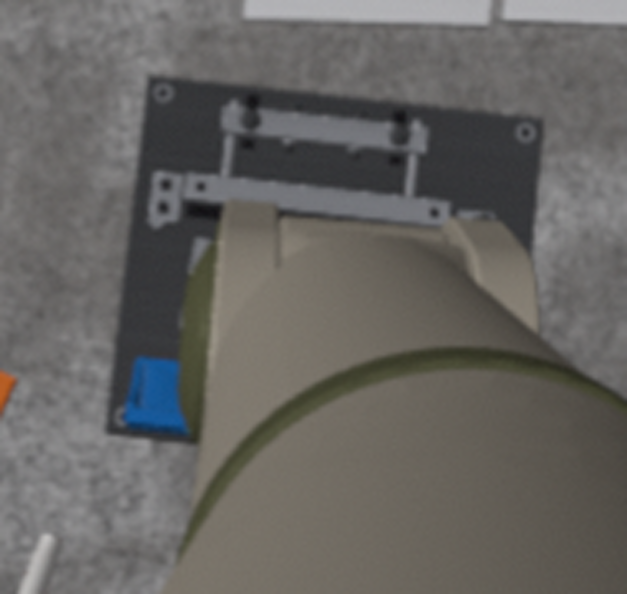

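View pics/w3.png

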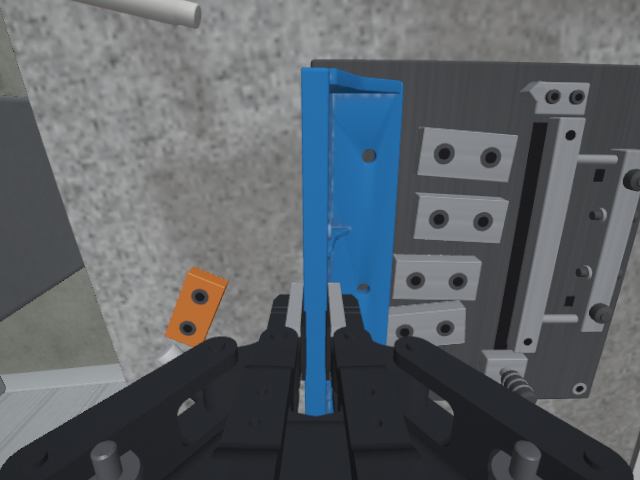

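```bash
python3 - <<'E'
from h import *
im=cv2.imread('pics/w3.png');cv2.imwrite('pics/w3c.png',cv2.resize(im[50:410,380:640],None,fx=2.2,fy=1.65,interpolation=cv2.INTER_CUBIC))
c=cams.camera_info('wrist')
def f(p,z): return pix2w('wrist',p,z,c)
# plate predicted corners projected
u=np.array([.9913,-.1314]);v=np.array([.1314,.9913]);o=np.array([.562,-.063])
pt=lambda x,y,z:[*(o+x*u+y*v),z]
print('plate corners pred', w2pix('wrist',[pt(-.111,.122,.012),pt(.111,-.122,.012)],c))
print('fence front top pred',w2pix('wrist',[pt(.0335,.0917,.024),pt(.0335,-.0683,.024)],c))
print('foot edge lowered pred',w2pix('wrist',[pt(-.0725,.104,.018),pt(-.0725,-.08,.018)],c))
E
```

```text
plate corners pred [[307.51194747  59.37942464]
 [587.80504815 398.38688545]]
fence front top pred [[557.77861355 115.56830803]
 [512.4886197  352.09149016]]
foot edge lowered pred [[374.36868932  91.76626655]
 [361.98774016 361.69682298]]
```

View pics/w3c.png

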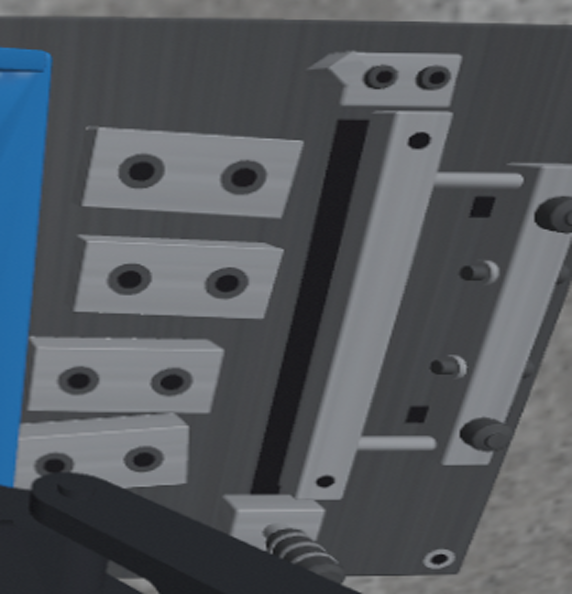

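Call:
jog_arm([
  [[0, -0.001, 0, -0.015, 0], [0, 0, 0, -0.02, 0], [0, 0, 0, -0.014, 0], [0, 0, 0, -0.01, 0], [0, 0, 0, -0.005, 0], [0, 0, 0, -0.001, 0], [0, 0, 0, 0, 0], [0, 0, 0, 0, 0], [0, 0, 0, 0, 0]],
])

```text
clock: 6.97
tool_pos: [0.4568, -0.0368, 0.0329]
tcp_rot: [[0.133, 0.991, 0.001], [0.991, -0.133, -0.0], [0.0, 0.001, -1.0]]
force: [-0.2, 0.0, -2.3]
gripper_width: 0.0074
```

```bash
python3 - <<'E'
from h import *
snap('wrist','w4.png')
s=bot.get_state(); print(s['clock'],s['tool_pos'],s['gripper_width'],s['force'],np.degrees(np.arctan2(s['tcp_rot'][1,1],s['tcp_rot'][0,1])),s['qpos'])
c=cams.camera_info('wrist')
print(c['T'])
E
```

```text
7.0167 [ 0.45675132 -0.03690187  0.03288183] 0.007067384362626216 [-0.89865439  0.56495507 -2.45951595] -7.625877125293889 [-0.06869824  0.65413401  0.03657981  2.35104179 -0.16230328  0.13745235
 -0.01198617]
[[ 0.99105036  0.1275767   0.03928586  0.46756995]
 [-0.13348336  0.94452826  0.30008092  0.03871121]
 [ 0.00117672 -0.30263931  0.95310443  0.17543274]
 [ 0.          0.          0.          1.        ]]
```

View pics/w4.png

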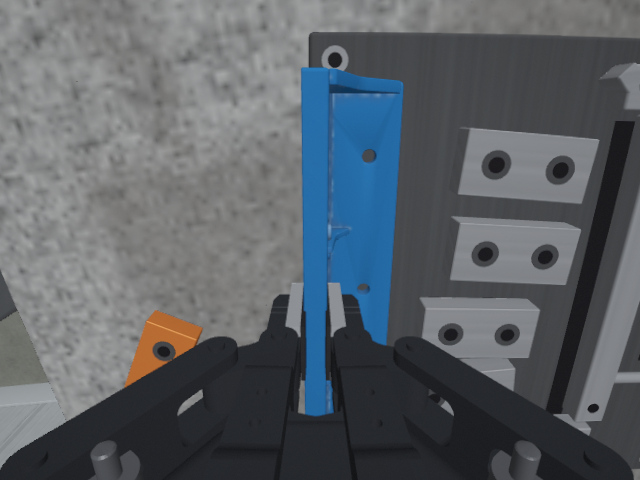

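```bash
python3 - <<'E'
from h import *
c=cams.camera_info('wrist')
im=cv2.imread('pics/w4.png',0)
for name,a,b in (('slotL',(615,125),(552,405)),('slotR',(634,125),(565,405)),('footedge',(402,90),(390,290))):
    pts=[]
    for t in np.linspace(.05,.95,40):
        x=a[0]+(b[0]-a[0])*t;y=a[1]+(b[1]-a[1])*t
        xs=np.arange(int(x)-8,min(int(x)+9,638));row=im[int(round(y))].astype(float)
        g=np.abs(np.gradient(cv2.GaussianBlur(row[None],(5,1),1)[0]))[xs]
        if g.max()>5: pts.append((xs[g.argmax()],round(y)))
    pts=np.array(pts,np.float32)
    z=.012 if name[0]=='s' else .0209
    w=pix2w('wrist',pts,z,c)[:,:2].astype(np.float32)
    l=cv2.fitLine(w,cv2.DIST_HUBER,0,.01,.01).ravel(); 
    print(name,len(pts),'deg of x-axis',np.degrees(np.arctan2(l[1],l[0]))%180-90,l)
E
```

```text
slotL 40 deg of x-axis -7.7439423 [ 0.13474606  0.9908802   0.59170544 -0.03651581]
slotR 40 deg of x-axis -7.691437 [ 0.133838    0.9910032   0.5973636  -0.06371949]
footedge 39 deg of x-axis -7.6557007 [0.13321988 0.9910865  0.4984052  0.00302816]
```

Call:
jog_arm([
  [[0, 0, 0, -0.0024, 0], [0, 0.002, -0.0003, 0, 0], [0, 0.004, -0.0005, 0, 0], [0, 0.004, -0.0005, 0, 0], [0, 0.004, -0.0005, 0, 0], [0, 0.004, -0.0005, 0, 0], [0, 0.004, -0.0006, 0, 0], [0, 0.004, -0.0005, 0, 0], [0, 0.004, -0.0006, 0, 0], [0, 0.004, -0.0005, 0, 0], [0, 0.003, -0.0004, 0, 0], [0, 0.001, -0.0001, 0, 0]],
])

```text
clock: 8.02
tool_pos: [0.4942, -0.042, 0.0299]
tcp_rot: [[0.133, 0.991, -0.001], [0.991, -0.133, -0.0], [-0.0, -0.001, -1.0]]
force: [-5.1, -0.1, 4.5]
gripper_width: 0.007
```

```bash
python3 - <<'E'
from h import *
snap('wrist','w5.png')
s=bot.get_state(); print(s['clock'],s['tool_pos'],s['gripper_width'],s['force'],np.degrees(np.arctan2(s['tcp_rot'][1,1],s['tcp_rot'][0,1])))
E
```

```text
8.0667 [ 0.49431023 -0.04204205  0.02986052] 0.007114718866642727 [-3.05622777 -0.70954632  2.0838731 ] -7.631607374794702
```

View pics/w5.png

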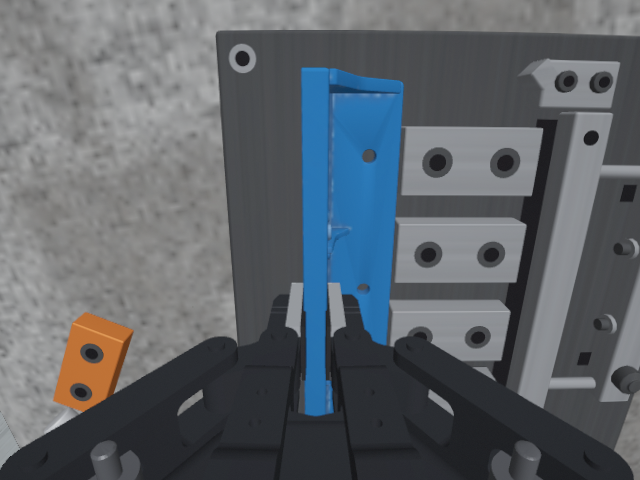

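Call:
jog_arm([
  [[0, 0.001, -0.0001, 0.0004, 0], [0, 0.002, -0.0003, 0, 0], [0, 0.002, -0.0003, 0, 0], [0, 0.002, -0.0003, 0, 0], [0, 0.002, -0.0003, 0, 0], [0, 0.0015, -0.0002, 0, 0], [0, 0, 0, 0, 0]],
])

```text
clock: 8.65
tool_pos: [0.5057, -0.0435, 0.0303]
tcp_rot: [[0.133, 0.991, 0.001], [0.991, -0.133, -0.0], [0.0, 0.001, -1.0]]
force: [-0.6, 0.3, -2.2]
gripper_width: 0.007
```

Call:
jog_arm([
  [[0, 0.001, -0.0001, 0, 0], [0, 0.001, -0.0001, 0, 0], [0, 0.001, -0.0002, 0, 0]],
])

```text
clock: 8.9
tool_pos: [0.5067, -0.0437, 0.0302]
tcp_rot: [[0.133, 0.991, -0.002], [0.991, -0.133, 0.0], [-0.0, -0.002, -1.0]]
force: [-4.3, 1.1, 1.4]
gripper_width: 0.0071
```

Call:
jog_arm([
  [[0, 0.001, -0.0001, 0, 0], [0, 0.001, -0.0001, 0, 0], [0, 0.001, -0.0002, 0, 0]],
])

```text
clock: 9.15
tool_pos: [0.5097, -0.044, 0.0302]
tcp_rot: [[0.133, 0.991, -0.002], [0.991, -0.133, 0.0], [-0.0, -0.002, -1.0]]
force: [-5.0, 0.9, -0.1]
gripper_width: 0.0073
```

Call:
jog_arm([
  [[0, 0.001, -0.0001, 0, 0], [0, 0.001, -0.0001, 0, 0]],
])

```text
clock: 9.32
tool_pos: [0.5117, -0.0443, 0.0302]
tcp_rot: [[0.133, 0.991, -0.002], [0.991, -0.133, 0.0], [-0.0, -0.002, -1.0]]
force: [-5.6, 1.2, 0.3]
gripper_width: 0.0076
```

```bash
python3 - <<'E'
from h import *
snap('wrist','w6.png')
s=bot.get_state(); print(s['clock'],s['tool_pos'],s['gripper_width'],s['force'],np.degrees(np.arctan2(s['tcp_rot'][1,1],s['tcp_rot'][0,1])))
E
```

```text
9.3667 [ 0.51212689 -0.04430404  0.03021236] 0.006971957645842188 [-4.15446227  0.11775901 -2.24050861] -7.628321172069491
```

View pics/w6.png

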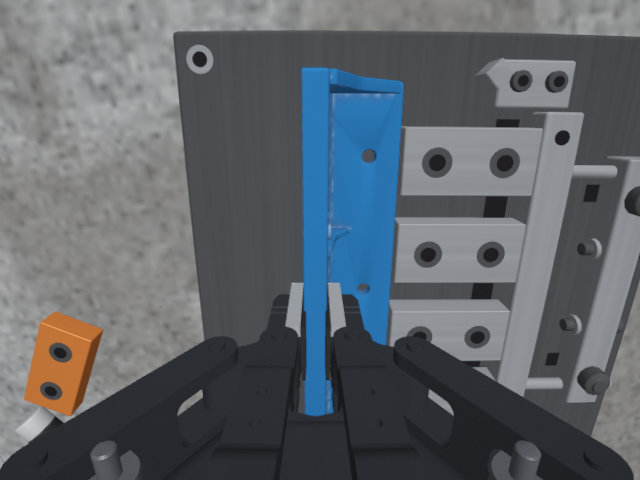

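Call:
jog_arm([
  [[0, 0.001, -0.0001, 0, 0], [0, 0.001, -0.0001, 0, 0], [0, 0.001, -0.0002, 0, 0]],
])

```text
clock: 9.62
tool_pos: [0.5155, -0.0448, 0.0302]
tcp_rot: [[0.133, 0.991, -0.001], [0.991, -0.133, 0.0], [-0.0, -0.001, -1.0]]
force: [-3.3, 1.4, -3.0]
gripper_width: 0.0073
```

Call:
jog_arm([
  [[0, 0.0006, -0.0001, 0, 0], [0, 0.0006, -0.0001, 0, 0]],
])

```text
clock: 9.78
tool_pos: [0.5172, -0.045, 0.0302]
tcp_rot: [[0.133, 0.991, -0.0], [0.991, -0.133, -0.0], [-0.0, -0.0, -1.0]]
force: [-2.8, 1.5, -1.9]
gripper_width: 0.0071
```

Call:
jog_arm([
  [[0, 0.0006, -0.0001, 0, 0]],
])

```text
clock: 9.87
tool_pos: [0.5178, -0.0451, 0.0302]
tcp_rot: [[0.133, 0.991, -0.0], [0.991, -0.133, -0.0], [-0.0, -0.0, -1.0]]
force: [-3.2, 1.1, -2.2]
gripper_width: 0.0075
```

Call:
jog_arm([
  [[0, 0.0006, -0.0001, 0, 0]],
])

```text
clock: 9.95
tool_pos: [0.5184, -0.0452, 0.0302]
tcp_rot: [[0.133, 0.991, -0.0], [0.991, -0.133, 0.0], [-0.0, -0.0, -1.0]]
force: [-3.2, 1.0, -2.9]
gripper_width: 0.0069
```

```bash
python3 - <<'E'
from h import *
im=snap('wrist','w7.png')
cv2.imwrite('pics/w7c.png',cv2.resize(im[90:420,440:640,::-1],None,fx=3,fy=1.8,interpolation=cv2.INTER_CUBIC))
E
```

```text
(no output)
```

View pics/w7c.png

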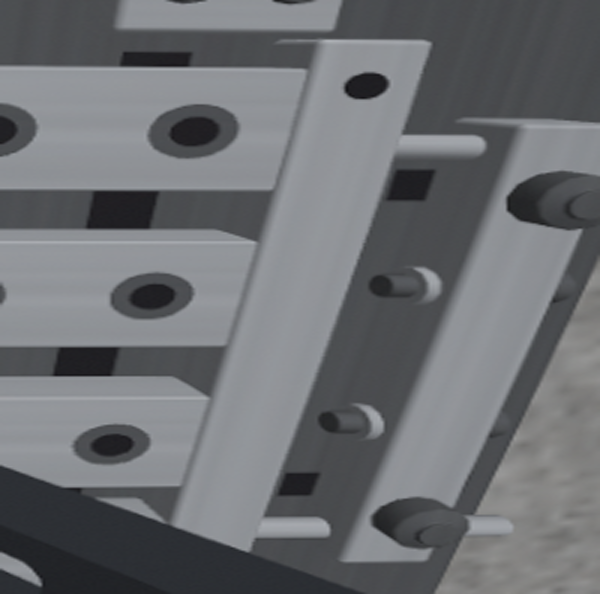

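Call:
jog_arm([
  [[0, 0.0006, -0.0001, 0, 0], [0, 0.0006, -0.0001, 0, 0]],
])

```text
clock: 10.17
tool_pos: [0.5195, -0.0454, 0.0303]
tcp_rot: [[0.133, 0.991, -0.0], [0.991, -0.133, -0.0], [-0.0, -0.0, -1.0]]
force: [-3.8, -0.2, -2.1]
gripper_width: 0.0071
```

Call:
jog_arm([
  [[0, 0.0006, -0.0001, 0, 0]],
])

```text
clock: 10.25
tool_pos: [0.5202, -0.0455, 0.0303]
tcp_rot: [[0.133, 0.991, 0.0], [0.991, -0.133, -0.0], [-0.0, 0.0, -1.0]]
force: [-3.2, 1.1, -2.8]
gripper_width: 0.0068
```

Call:
jog_arm([
  [[0, 0.0006, -0.0001, 0, 0]],
])

```text
clock: 10.33
tool_pos: [0.5208, -0.0456, 0.0302]
tcp_rot: [[0.133, 0.991, 0.0], [0.991, -0.133, -0.0], [-0.0, 0.0, -1.0]]
force: [-3.4, 1.4, -2.9]
gripper_width: 0.0073
```

Call:
jog_arm([
  [[0, 0.0005, -0.0001, 0, 0]],
])

```text
clock: 10.42
tool_pos: [0.5214, -0.0457, 0.0303]
tcp_rot: [[0.133, 0.991, 0.0], [0.991, -0.133, -0.0], [-0.0, 0.0, -1.0]]
force: [-4.0, 0.6, -2.0]
gripper_width: 0.0071
```

Call:
jog_arm([
  [[0, 0.0004, -0.0001, 0, 0]],
])

```text
clock: 10.5
tool_pos: [0.5218, -0.0458, 0.0303]
tcp_rot: [[0.133, 0.991, 0.0], [0.991, -0.133, -0.0], [0.0, 0.0, -1.0]]
force: [-3.6, 1.2, -3.1]
gripper_width: 0.007
```

Call:
jog_arm([
  [[0, 0.0004, 0, 0, 0]],
])

```text
clock: 10.58
tool_pos: [0.5221, -0.0458, 0.0303]
tcp_rot: [[0.133, 0.991, 0.0], [0.991, -0.133, -0.0], [-0.0, 0.0, -1.0]]
force: [-4.4, 1.4, -3.4]
gripper_width: 0.0072
```

Call:
jog_arm([
  [[0, 0.0004, -0.0001, 0, 0]],
])

```text
clock: 10.67
tool_pos: [0.5224, -0.0459, 0.0303]
tcp_rot: [[0.133, 0.991, -0.0], [0.991, -0.133, -0.0], [-0.0, -0.0, -1.0]]
force: [-2.9, 1.8, -2.9]
gripper_width: 0.0071
```

Call:
jog_arm([
  [[0, 0.0004, -0.0001, 0, 0]],
])

```text
clock: 10.75
tool_pos: [0.5229, -0.046, 0.0303]
tcp_rot: [[0.133, 0.991, 0.0], [0.991, -0.133, -0.0], [0.0, 0.0, -1.0]]
force: [-2.8, 1.8, -2.5]
gripper_width: 0.0071
```

Call:
jog_arm([
  [[0, 0.0004, 0, 0, 0]],
])

```text
clock: 10.83
tool_pos: [0.5233, -0.0461, 0.0303]
tcp_rot: [[0.133, 0.991, 0.0], [0.991, -0.133, -0.0], [-0.0, 0.0, -1.0]]
force: [-3.3, 0.8, -3.3]
gripper_width: 0.0071
```

```bash
python3 - <<'E'
from h import *
im=snap('wrist','w8.png')
cv2.imwrite('pics/w8c.png',cv2.resize(im[90:420,440:640,::-1],None,fx=3,fy=1.8,interpolation=cv2.INTER_CUBIC))
E
```

```text
(no output)
```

View pics/w8c.png

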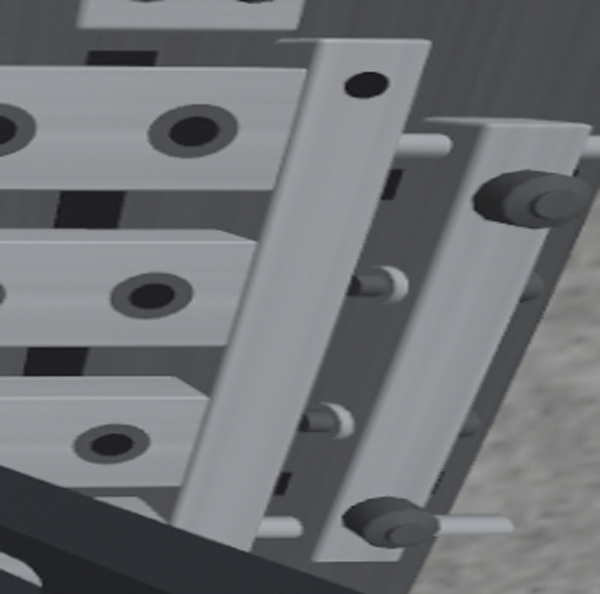

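Call:
jog_arm([
  [[0, 0.0004, -0.0001, 0, 0], [0, 0.0004, 0, 0, 0]],
])

```text
clock: 11.05
tool_pos: [0.5239, -0.0461, 0.0303]
tcp_rot: [[0.133, 0.991, -0.0], [0.991, -0.133, -0.0], [-0.0, -0.0, -1.0]]
force: [-3.3, 0.7, -3.4]
gripper_width: 0.0071
```

Call:
jog_arm([
  [[0, 0.0004, 0, 0, 0]],
])

```text
clock: 11.13
tool_pos: [0.5244, -0.0462, 0.0303]
tcp_rot: [[0.133, 0.991, -0.0], [0.991, -0.133, -0.0], [-0.0, -0.0, -1.0]]
force: [-3.7, 0.7, -2.3]
gripper_width: 0.0071
```

Call:
jog_arm([
  [[0, 0.0004, -0.0001, 0, 0]],
])

```text
clock: 11.22
tool_pos: [0.5248, -0.0462, 0.0303]
tcp_rot: [[0.133, 0.991, -0.0], [0.991, -0.133, -0.0], [-0.0, -0.0, -1.0]]
force: [-3.6, 1.8, -2.5]
gripper_width: 0.0073
```

Call:
jog_arm([
  [[0, 0.0004, 0, 0, 0]],
])

```text
clock: 11.3
tool_pos: [0.5253, -0.0463, 0.0303]
tcp_rot: [[0.133, 0.991, 0.0], [0.991, -0.133, -0.0], [-0.0, 0.0, -1.0]]
force: [-3.2, 1.7, -2.5]
gripper_width: 0.0066
```

Call:
jog_arm([
  [[0, 0.0003, -0.0001, 0, 0]],
])

```text
clock: 11.38
tool_pos: [0.5255, -0.0464, 0.0303]
tcp_rot: [[0.133, 0.991, -0.0], [0.991, -0.133, -0.0], [-0.0, -0.0, -1.0]]
force: [-3.5, 1.5, -2.6]
gripper_width: 0.0066
```

Call:
jog_arm([
  [[0, 0.0003, 0, 0, 0]],
])

```text
clock: 11.47
tool_pos: [0.5258, -0.0463, 0.0303]
tcp_rot: [[0.133, 0.991, -0.0], [0.991, -0.133, -0.0], [-0.0, -0.0, -1.0]]
force: [-3.8, 1.3, -2.2]
gripper_width: 0.007
```

Call:
jog_arm([
  [[0, 0.0004, -0.0001, 0, 0], [0, 0.0003, 0, 0, 0]],
])

```text
clock: 11.63
tool_pos: [0.5265, -0.0465, 0.0303]
tcp_rot: [[0.133, 0.991, -0.0], [0.991, -0.133, -0.0], [-0.0, -0.0, -1.0]]
force: [-3.7, 1.4, -2.9]
gripper_width: 0.0072
```

Call:
jog_arm([
  [[0, 0.0004, -0.0001, 0, 0]],
])

```text
clock: 11.72
tool_pos: [0.5269, -0.0465, 0.0303]
tcp_rot: [[0.133, 0.991, -0.0], [0.991, -0.133, -0.0], [-0.0, -0.0, -1.0]]
force: [-6.0, 2.2, -1.0]
gripper_width: 0.0068
```

Call:
jog_arm([
  [[0, 0.0004, 0, 0, 0]],
])

```text
clock: 11.8
tool_pos: [0.5268, -0.0465, 0.0303]
tcp_rot: [[0.133, 0.991, -0.001], [0.991, -0.133, 0.0], [-0.0, -0.001, -1.0]]
force: [-6.2, 1.3, 0.0]
gripper_width: 0.0071
```

Call:
jog_arm([
  [[0, 0.0004, -0.0001, 0, 0]],
])

```text
clock: 11.88
tool_pos: [0.5269, -0.0465, 0.0303]
tcp_rot: [[0.133, 0.991, -0.002], [0.991, -0.133, 0.0], [-0.0, -0.002, -1.0]]
force: [-6.8, 2.7, 1.3]
gripper_width: 0.0068
```

Call:
jog_arm([
  [[0, 0.0004, 0, 0, 0]],
])

```text
clock: 11.97
tool_pos: [0.5269, -0.0465, 0.0303]
tcp_rot: [[0.133, 0.991, -0.002], [0.991, -0.133, 0.0], [-0.0, -0.002, -1.0]]
force: [-7.9, 2.4, 2.1]
gripper_width: 0.0071
```

Call:
jog_arm([
  [[0, 0.0004, -0.0001, 0, 0]],
])

```text
clock: 12.05
tool_pos: [0.5269, -0.0465, 0.0302]
tcp_rot: [[0.133, 0.991, -0.003], [0.991, -0.133, 0.0], [-0.0, -0.003, -1.0]]
force: [-7.8, 2.3, 2.0]
gripper_width: 0.0072
```

Call:
jog_arm([
  [[0, 0.0007, -0.0001, 0.0002, 0], [0, 0.0007, -0.0001, 0.0002, 0]],
])

```text
clock: 12.22
tool_pos: [0.527, -0.0466, 0.0304]
tcp_rot: [[0.133, 0.991, -0.006], [0.991, -0.132, 0.001], [-0.0, -0.006, -1.0]]
force: [-11.3, 1.9, -0.1]
gripper_width: 0.0074
```

Call:
jog_arm([
  [[0, 0.0007, -0.0001, 0.0002, 0], [0, 0.0007, -0.0001, 0.0001, 0]],
])

```text
clock: 12.38
tool_pos: [0.5271, -0.0466, 0.0305]
tcp_rot: [[0.132, 0.991, -0.008], [0.991, -0.132, 0.001], [-0.0, -0.008, -1.0]]
force: [-13.7, 3.5, 2.0]
gripper_width: 0.0071
```

Call:
jog_arm([
  [[0, 0.0007, -0.0001, 0, 0]],
])

```text
clock: 12.47
tool_pos: [0.5272, -0.0466, 0.0305]
tcp_rot: [[0.132, 0.991, -0.009], [0.991, -0.132, 0.001], [-0.0, -0.009, -1.0]]
force: [-17.1, 3.5, 5.8]
gripper_width: 0.0073
```

Call:
jog_arm([
  [[0, 0, 0, 0, 0]],
])

```text
clock: 12.55
tool_pos: [0.5272, -0.0466, 0.0305]
tcp_rot: [[0.132, 0.991, -0.009], [0.991, -0.132, 0.001], [-0.0, -0.009, -1.0]]
force: [-14.1, 3.7, 3.3]
gripper_width: 0.0072
```

Call:
jog_arm([
  [[0, 0, 0, 0, 0]],
])

```text
clock: 12.63
tool_pos: [0.5271, -0.0465, 0.0305]
tcp_rot: [[0.132, 0.991, -0.009], [0.991, -0.132, 0.001], [-0.0, -0.009, -1.0]]
force: [-13.6, 4.3, 3.2]
gripper_width: 0.0069
```

Call:
jog_arm([
  [[0, 0, 0, 0, 0]],
])

```text
clock: 12.72
tool_pos: [0.5271, -0.0465, 0.0305]
tcp_rot: [[0.132, 0.991, -0.009], [0.991, -0.132, 0.001], [-0.0, -0.009, -1.0]]
force: [-15.3, 3.2, 3.7]
gripper_width: 0.007
```

Call:
jog_arm([
  [[0, 0, 0, 0, 0]],
])

```text
clock: 12.8
tool_pos: [0.5271, -0.0466, 0.0305]
tcp_rot: [[0.132, 0.991, -0.009], [0.991, -0.132, 0.001], [-0.0, -0.009, -1.0]]
force: [-14.3, 4.3, 4.4]
gripper_width: 0.007
```

Call:
jog_arm([
  [[0, 0.0006, -0.0001, 0.0001, 0]],
])

```text
clock: 12.88
tool_pos: [0.5272, -0.0466, 0.0305]
tcp_rot: [[0.132, 0.991, -0.01], [0.991, -0.132, 0.001], [-0.0, -0.01, -1.0]]
force: [-16.2, 3.2, 4.5]
gripper_width: 0.0077
```

Call:
jog_arm([
  [[0, 0.0005, -0.0001, 0.0001, 0]],
])

```text
clock: 12.97
tool_pos: [0.5272, -0.0466, 0.0306]
tcp_rot: [[0.132, 0.991, -0.011], [0.991, -0.132, 0.001], [-0.0, -0.011, -1.0]]
force: [-17.3, 4.3, 5.4]
gripper_width: 0.0074
```

Call:
jog_arm([
  [[0, 0, 0, 0, 0]],
])

```text
clock: 13.05
tool_pos: [0.5272, -0.0466, 0.0305]
tcp_rot: [[0.132, 0.991, -0.011], [0.991, -0.132, 0.001], [-0.0, -0.011, -1.0]]
force: [-15.4, 3.8, 4.0]
gripper_width: 0.0068
```

Call:
jog_arm([
  [[0, 0, 0, 0, 0]],
])

```text
clock: 13.13
tool_pos: [0.5272, -0.0466, 0.0305]
tcp_rot: [[0.132, 0.991, -0.011], [0.991, -0.132, 0.001], [-0.0, -0.011, -1.0]]
force: [-16.7, 3.9, 4.4]
gripper_width: 0.0073
```

Call:
jog_arm([
  [[0, 0, 0, 0, 0]],
])

```text
clock: 13.22
tool_pos: [0.5272, -0.0466, 0.0306]
tcp_rot: [[0.132, 0.991, -0.011], [0.991, -0.132, 0.001], [-0.0, -0.011, -1.0]]
force: [-16.6, 3.6, 4.9]
gripper_width: 0.0069
```

Call:
jog_arm([
  [[0, 0.0006, -0.0001, 0.0003, 0]],
])

```text
clock: 13.3
tool_pos: [0.5273, -0.0466, 0.0307]
tcp_rot: [[0.132, 0.991, -0.012], [0.991, -0.132, 0.001], [-0.0, -0.012, -1.0]]
force: [-17.1, 4.5, 1.2]
gripper_width: 0.0071
```

Call:
jog_arm([
  [[0, 0, 0, 0, 0]],
])

```text
clock: 13.38
tool_pos: [0.5273, -0.0466, 0.0307]
tcp_rot: [[0.132, 0.991, -0.012], [0.991, -0.132, 0.001], [-0.0, -0.012, -1.0]]
force: [-16.9, 5.0, 3.2]
gripper_width: 0.007
```

Call:
jog_arm([
  [[0, 0, 0, 0, 0]],
])

```text
clock: 13.47
tool_pos: [0.5273, -0.0466, 0.0307]
tcp_rot: [[0.132, 0.991, -0.012], [0.991, -0.132, 0.001], [-0.0, -0.012, -1.0]]
force: [-16.5, 4.2, 2.4]
gripper_width: 0.0073
```

Call:
jog_arm([
  [[0, 0.0002, 0, 0, 0], [0, 0, 0, 0, 0]],
])

```text
clock: 13.63
tool_pos: [0.5272, -0.0466, 0.0307]
tcp_rot: [[0.132, 0.991, -0.012], [0.991, -0.132, 0.001], [-0.0, -0.013, -1.0]]
force: [-17.8, 4.1, 2.4]
gripper_width: 0.0072
```

```bash
python3 - <<'E'
from h import *
im=snap('wrist','w9.png')
s=bot.get_state(); print(s['clock'],s['tool_pos'],s['gripper_width'],s['force'],s['wrist_torque'],np.degrees(np.arctan2(s['tcp_rot'][1,1],s['tcp_rot'][0,1])))
E
```

```text
13.6833 [ 0.52726927 -0.04659448  0.03065917] 0.007103124506856116 [-17.2525649   4.3022463   3.5898034] [ 0.92265626  3.93473172 -0.12522974] -7.589795406263557
```

View pics/w9.png

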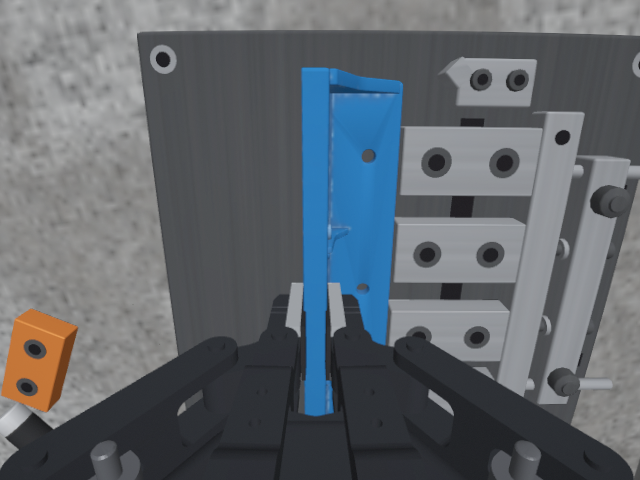

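Call:
jog_arm([
  [[0, 0.0004, -0.0001, 0.0003, 0], [0, 0, 0, 0, 0]],
])

```text
clock: 13.85
tool_pos: [0.5274, -0.0466, 0.0308]
tcp_rot: [[0.132, 0.991, -0.013], [0.991, -0.132, 0.001], [-0.0, -0.013, -1.0]]
force: [-17.6, 4.8, 2.0]
gripper_width: 0.0075
```

Call:
jog_arm([
  [[0, 0, 0, 0, 0], [0, 0, 0, 0, 0]],
])

```text
clock: 14.02
tool_pos: [0.5274, -0.0466, 0.0308]
tcp_rot: [[0.132, 0.991, -0.013], [0.991, -0.132, 0.001], [-0.0, -0.013, -1.0]]
force: [-17.8, 4.8, 1.5]
gripper_width: 0.0071
```

Call:
jog_arm([
  [[0, 0, 0, 0, 0], [0, 0, 0, 0, 0]],
])

```text
clock: 14.18
tool_pos: [0.5273, -0.0466, 0.0308]
tcp_rot: [[0.132, 0.991, -0.013], [0.991, -0.132, 0.001], [-0.0, -0.013, -1.0]]
force: [-18.0, 5.5, 2.2]
gripper_width: 0.0071
```

Call:
jog_arm([
  [[0, -0.001, 0.0001, -0.0002, 0], [0, -0.001, 0.0002, -0.0002, 0], [0, -0.001, 0.0001, -0.0002, 0], [0, -0.001, 0.0002, -0.0002, 0], [0, -0.001, 0.0001, -0.0003, 0], [0, 0, 0, 0, 0]],
])

```text
clock: 14.68
tool_pos: [0.527, -0.0466, 0.0303]
tcp_rot: [[0.132, 0.991, -0.004], [0.991, -0.132, 0.0], [-0.0, -0.004, -1.0]]
force: [-7.6, 2.7, -1.9]
gripper_width: 0.007
```

Call:
jog_arm([
  [[0, -0.001, 0.0001, -0.0003, 0], [0, -0.0008, 0.0001, -0.0003, 0], [0, -0.0004, 0.0001, 0, 0], [0, 0, 0, 0, 0]],
])

```text
clock: 15.02
tool_pos: [0.5268, -0.0466, 0.03]
tcp_rot: [[0.133, 0.991, -0.001], [0.991, -0.133, 0.0], [-0.0, -0.001, -1.0]]
force: [-4.3, 1.6, -2.0]
gripper_width: 0.0073
```

Call:
jog_arm([
  [[0, -0.0006, 0.0001, -0.0003, 0], [0, 0, 0, 0, 0]],
])

```text
clock: 15.18
tool_pos: [0.5268, -0.0465, 0.0299]
tcp_rot: [[0.133, 0.991, 0.001], [0.991, -0.133, -0.0], [0.0, 0.001, -1.0]]
force: [-3.8, 2.0, -0.6]
gripper_width: 0.0069
```

Call:
jog_arm([
  [[0, 0, 0, -0.0003, 0], [0, 0, 0, 0, 0]],
])

```text
clock: 15.35
tool_pos: [0.5268, -0.0466, 0.0299]
tcp_rot: [[0.133, 0.991, 0.001], [0.991, -0.133, 0.0], [0.0, 0.001, -1.0]]
force: [-4.2, 1.9, 5.0]
gripper_width: 0.007
```

Call:
jog_arm([
  [[0.1, 0, 0, 0, 0], [0.2, 0, 0, 0, 0], [0.3, 0, 0, 0, 0], [0.3, 0, 0, 0, 0], [0.3, 0, 0, 0, 0], [0.3, 0, 0, 0, 0]],
])

```text
clock: 15.85
tool_pos: [0.527, -0.0467, 0.0295]
tcp_rot: [[0.133, 0.991, 0.001], [0.991, -0.133, -0.0], [-0.0, 0.001, -1.0]]
force: [-0.1, 1.1, -0.2]
gripper_width: 0.0257
```

```bash
python3 - <<'E'
from h import *
im=snap('wrist','w10.png')
s=bot.get_state(); print(s['clock'],s['tool_pos'],s['gripper_width'],s['force'])
E
```

```text
15.9 [ 0.52694502 -0.04664406  0.02952456] 0.025489603803344866 [ 0.2074823   0.52937848 -0.26642579]
```

View pics/w10.png

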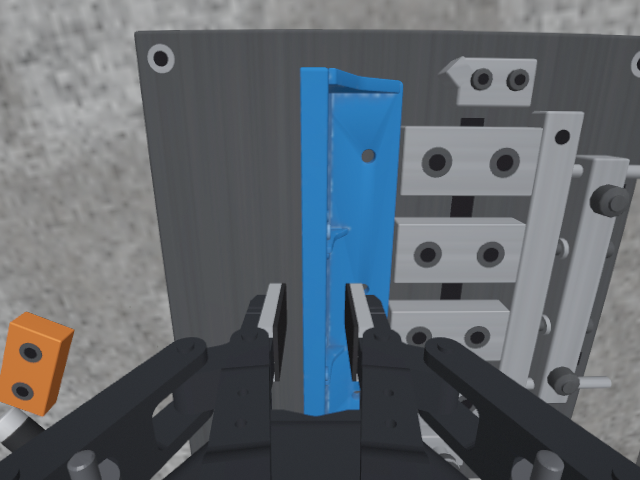

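Call:
jog_arm([
  [[0.3, 0, 0, 0.01, 0], [0.3, 0, 0, 0.025, 0], [0.3, 0, 0, 0.035, 0], [0.3, 0.004, -0.008, 0.035, 0], [0.4, 0.012, -0.024, 0.01, 0], [0.4, 0.014, -0.028, 0, 0], [0.4, 0.014, -0.027, 0, 0], [0.4, 0.007, -0.012, 0, 0], [0.4, 0.003, -0.003, 0, 0], [0.4, 0, 0, 0, 0], [0.4, 0, 0, 0, 0]],
])

```text
clock: 16.82
tool_pos: [0.5798, -0.1472, 0.1443]
tcp_rot: [[0.132, 0.991, -0.001], [0.991, -0.132, 0.001], [0.001, -0.001, -1.0]]
force: [0.2, 0.6, -0.8]
gripper_width: 0.0344
```

```bash
python3 - <<'E'
from h import *
im=snap('wrist','w11.png')
s=bot.get_state(); print(s['clock'],s['tool_pos'],s['gripper_width'],s['force'])
u=np.array([.9913,-.1314]);v=np.array([.1314,.9913]);o=np.array([.562,-.063])
pt=lambda x,y,z:[*(o+x*u+y*v),z]
print('knob top pred',w2pix('wrist',[pt(.030,-.0824,.054),pt(.030,-.0824,.024)]))
E
```

```text
16.8667 [ 0.57975875 -0.14685056  0.14426433] 0.03437827795127046 [0.41402052 0.39176638 0.0206445 ]
knob top pred [[316.26708875 238.12813379]
 [316.20849982 225.58676521]]
```

View pics/w11.png

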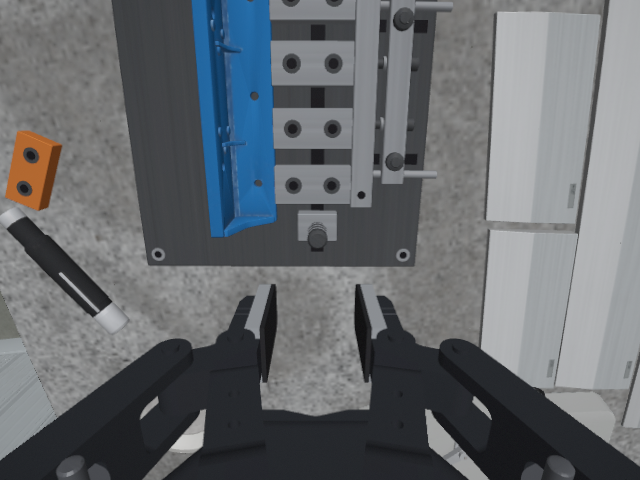

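Call:
jog_arm([
  [[0.4, 0.0012, -0.0015, -0.015, 0], [0.4, 0, 0, -0.025, 0], [0.4, 0, 0, -0.025, 0], [0.4, 0, 0, -0.02, 0], [0.4, 0, 0, -0.015, 0], [0.4, 0, 0, -0.008, 0], [0.4, 0, 0, -0.003, 0], [0.4, 0, 0, 0, 0], [0, 0, 0, 0, 0], [0, 0, 0, 0, 0], [0, 0, 0, 0, 0], [0, 0, 0, 0, 0]],
], force=60)

```text
clock: 17.87
tool_pos: [0.5808, -0.1497, 0.0346]
tcp_rot: [[0.133, 0.991, -0.001], [0.991, -0.133, 0.0], [0.0, -0.001, -1.0]]
force: [-5.4, 2.0, 6.4]
gripper_width: 0.0115
```

```bash
python3 - <<'E'
from h import *
im=snap('wrist','w12.png')
s=bot.get_state(); print(s['clock'],s['tool_pos'],s['gripper_width'],s['force'])
E
```

```text
17.9167 [ 0.58082889 -0.14969149  0.03456746] 0.011223037398923025 [-5.30213855  2.12455369  6.90656273]
```

View pics/w12.png

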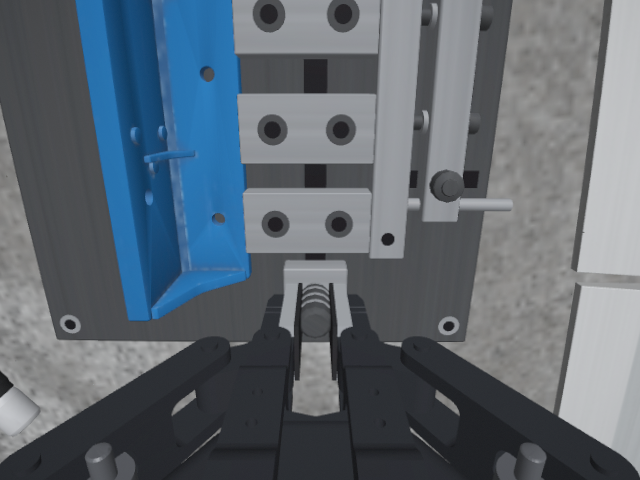

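Call:
jog_arm([
  [[0, -0.0005, 0.002, 0.0005, 0], [0, 0.0004, 0.003, 0, 0], [0, 0.0005, 0.004, 0, 0], [0, 0.0005, 0.004, 0, 0], [0, 0.0005, 0.004, 0, 0], [0, 0.0006, 0.004, 0, 0], [0, 0.0005, 0.004, 0, 0], [0, 0.0005, 0.004, 0, 0], [0, 0.0005, 0.004, 0, 0], [0, 0.0004, 0.003, 0, 0], [0, 0.0003, 0.002, 0, 0]],
])

```text
clock: 18.83
tool_pos: [0.5857, -0.1132, 0.0346]
tcp_rot: [[0.134, 0.991, 0.0], [0.991, -0.134, -0.001], [-0.001, 0.0, -1.0]]
force: [-3.7, -5.3, 2.4]
gripper_width: 0.0112
```

```bash
python3 - <<'E'
from h import *
im=snap('wrist','w13.png')
s=bot.get_state(); print(s['clock'],s['tool_pos'],s['gripper_width'],s['force'])
E
```

```text
18.8833 [ 0.58576307 -0.11278054  0.03463105] 0.011522403201304274 [-3.5678946  -3.7913924   3.72290209]
```

View pics/w13.png

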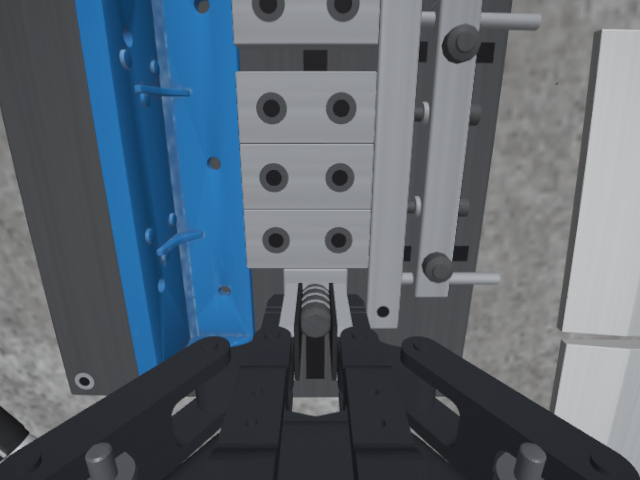

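Call:
jog_arm([
  [[0, 0.0003, 0.002, 0, 0], [0, 0.0003, 0.002, 0, 0], [0, 0.0003, 0.002, 0, 0], [0, 0.0003, 0.002, 0, 0], [0, 0.0001, 0.001, 0, 0], [0, 0.0001, 0.001, 0, 0]],
])

```text
clock: 19.38
tool_pos: [0.587, -0.1036, 0.0346]
tcp_rot: [[0.134, 0.991, 0.0], [0.991, -0.134, -0.002], [-0.002, 0.0, -1.0]]
force: [-3.1, -6.0, 4.4]
gripper_width: 0.0115
```

Call:
jog_arm([
  [[0, 0.0001, 0.001, 0, 0], [0, 0.0001, 0.001, 0, 0]],
])

```text
clock: 19.55
tool_pos: [0.5872, -0.1018, 0.0346]
tcp_rot: [[0.134, 0.991, 0.0], [0.991, -0.134, -0.002], [-0.002, 0.0, -1.0]]
force: [-2.8, -6.8, 3.3]
gripper_width: 0.0111
```

Call:
jog_arm([
  [[0, 0.0001, 0.001, 0, 0], [0, 0.0001, 0.001, 0, 0]],
])

```text
clock: 19.72
tool_pos: [0.5875, -0.0997, 0.0346]
tcp_rot: [[0.134, 0.991, 0.0], [0.991, -0.134, -0.002], [-0.002, 0.001, -1.0]]
force: [-2.8, -6.4, 3.0]
gripper_width: 0.0118
```

```bash
python3 - <<'E'
from h import *
im=snap('wrist','w14.png')
s=bot.get_state(); print(s['clock'],s['tool_pos'],s['gripper_width'],s['force'])
E
```

```text
19.7667 [ 0.58757754 -0.09946196  0.03463889] 0.011297520782845162 [-2.84236599 -5.99528994  3.65502866]
```

View pics/w14.png

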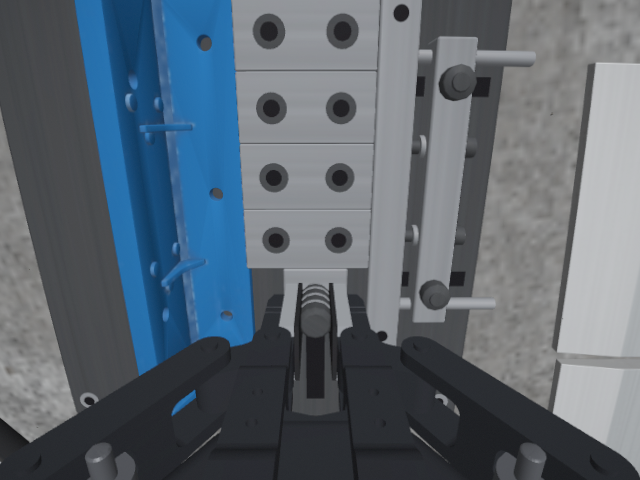

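Call:
jog_arm([
  [[0, 0.0001, 0.0007, 0, 0]],
])

```text
clock: 19.85
tool_pos: [0.5876, -0.0991, 0.0346]
tcp_rot: [[0.134, 0.991, 0.0], [0.991, -0.134, -0.002], [-0.002, 0.001, -1.0]]
force: [-2.4, -6.5, 2.4]
gripper_width: 0.0116
```

Call:
jog_arm([
  [[0, 0.0001, 0.0007, 0, 0]],
])

```text
clock: 19.93
tool_pos: [0.5877, -0.0984, 0.0346]
tcp_rot: [[0.134, 0.991, 0.0], [0.991, -0.134, -0.002], [-0.002, 0.001, -1.0]]
force: [-3.8, -6.7, 3.8]
gripper_width: 0.0111
```

Call:
jog_arm([
  [[0, 0.0001, 0.0007, 0, 0]],
])

```text
clock: 20.02
tool_pos: [0.5878, -0.0976, 0.0346]
tcp_rot: [[0.134, 0.991, 0.0], [0.991, -0.134, -0.002], [-0.002, 0.001, -1.0]]
force: [-3.1, -5.7, 4.0]
gripper_width: 0.0114
```

Call:
jog_arm([
  [[0, 0.0001, 0.0007, 0, 0]],
])

```text
clock: 20.1
tool_pos: [0.5879, -0.097, 0.0346]
tcp_rot: [[0.134, 0.991, 0.0], [0.991, -0.134, -0.002], [-0.002, 0.001, -1.0]]
force: [-2.4, -6.7, 3.8]
gripper_width: 0.0115
```

Call:
jog_arm([
  [[0, 0.0001, 0.0007, 0, 0]],
])

```text
clock: 20.18
tool_pos: [0.588, -0.0965, 0.0346]
tcp_rot: [[0.135, 0.991, 0.0], [0.991, -0.135, -0.002], [-0.002, 0.001, -1.0]]
force: [-3.4, -10.4, 3.5]
gripper_width: 0.0114
```

Call:
jog_arm([
  [[0, 0.0001, 0.0007, 0, 0]],
])

```text
clock: 20.27
tool_pos: [0.588, -0.0965, 0.0346]
tcp_rot: [[0.135, 0.991, 0.0], [0.991, -0.135, -0.003], [-0.003, 0.001, -1.0]]
force: [-3.5, -11.0, 2.5]
gripper_width: 0.0115
```

Call:
jog_arm([
  [[0, 0.0001, 0.0008, 0, 0], [0, 0.0001, 0.0006, 0, 0], [0, 0, 0, 0, 0]],
])

```text
clock: 20.52
tool_pos: [0.588, -0.0964, 0.0346]
tcp_rot: [[0.136, 0.991, 0.0], [0.991, -0.136, -0.004], [-0.004, 0.001, -1.0]]
force: [-4.3, -12.9, 3.3]
gripper_width: 0.0116
```

Call:
jog_arm([
  [[0, -0.0001, -0.001, 0, 0], [0, -0.0001, -0.001, 0, 0], [0, 0, 0, 0, 0]],
])

```text
clock: 20.77
tool_pos: [0.588, -0.0965, 0.0346]
tcp_rot: [[0.135, 0.991, 0.0], [0.991, -0.135, -0.002], [-0.002, 0.0, -1.0]]
force: [-3.6, -7.5, 3.8]
gripper_width: 0.0118
```

Call:
jog_arm([
  [[0, -0.0001, -0.001, 0, 0], [0, 0, -0.0006, 0, 0], [0, 0, 0, 0, 0]],
])

```text
clock: 21.02
tool_pos: [0.588, -0.0965, 0.0346]
tcp_rot: [[0.133, 0.991, -0.0], [0.991, -0.133, -0.0], [-0.0, 0.0, -1.0]]
force: [-3.8, -3.4, 7.0]
gripper_width: 0.0115
```

Call:
jog_arm([
  [[0.1, 0, 0, 0, 0], [0.2, 0, 0, 0, 0], [0.3, 0, 0, 0, 0], [0.35, 0, 0, 0, 0], [0.35, 0, 0, 0, 0], [0.35, 0, 0, 0, 0], [0.35, 0, 0, 0, 0]],
])

```text
clock: 21.6
tool_pos: [0.5884, -0.0958, 0.0339]
tcp_rot: [[0.132, 0.991, 0.0], [0.991, -0.132, 0.0], [0.0, 0.0, -1.0]]
force: [-1.0, -0.0, -0.7]
gripper_width: 0.0299
```

```bash
python3 - <<'E'
from h import *
im=snap('wrist','w15.png')
s=bot.get_state(); print(s['clock'],s['tool_pos'],s['gripper_width'],s['force'])
E
```

```text
21.65 [ 0.58835381 -0.09589881  0.03397908] 0.029985728952102865 [-0.84681027 -0.06545493 -0.47580864]
```

View pics/w15.png

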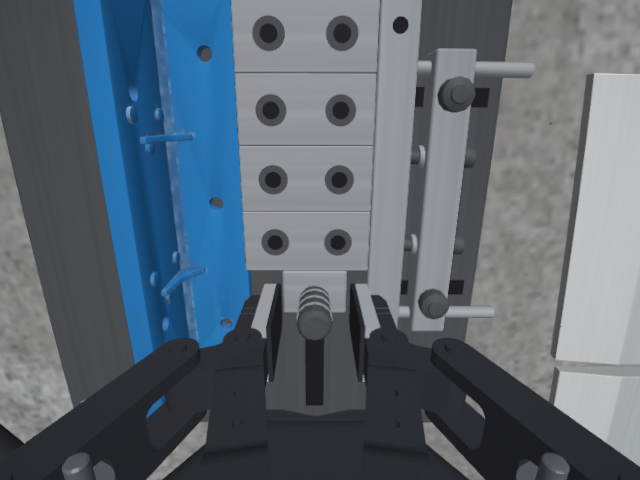

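Released; the row is closed up. I lift clear and check from above.

Call:
jog_arm([
  [[0.35, 0, 0, 0.01, 0], [0.35, 0, 0, 0.025, 0], [0.35, 0, 0, 0.035, 0], [0.35, 0, 0, 0.035, 0], [0.35, 0, -0.01, 0.035, 0], [0.35, 0, -0.02, 0.035, 0], [0.35, 0, -0.025, 0.02, 0], [0.35, 0, -0.02, 0.01, 0], [0.35, 0, 0, 0, 0], [0.35, 0, 0, 0, 0]],
])

```text
clock: 22.48
tool_pos: [0.5881, -0.1724, 0.2404]
tcp_rot: [[0.135, 0.991, 0.002], [0.991, -0.135, -0.001], [-0.0, 0.002, -1.0]]
force: [-0.7, 0.5, -0.4]
gripper_width: 0.0299
```

```bash
python3 - <<'E'
from h import *
im=snap('wrist','w16.png')
s=bot.get_state(); print(s['clock'],s['tool_pos'],s['gripper_width'],s['force'])
cv2.imwrite('pics/w16c.png',cv2.resize(im[0:260,160:480,::-1],None,fx=2.3,fy=2.3,interpolation=cv2.INTER_CUBIC))
E
```

```text
22.5333 [ 0.58789849 -0.170853    0.23939141] 0.029743970478830102 [ 0.16113844  1.01664293 -0.58533602]
```

View pics/w16.png

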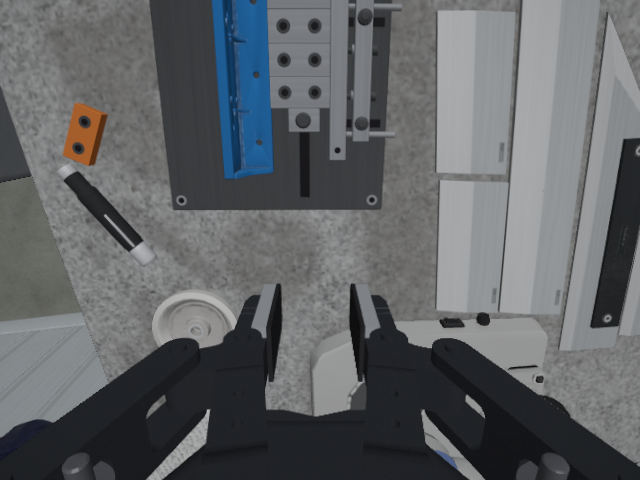

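View pics/w16c.png

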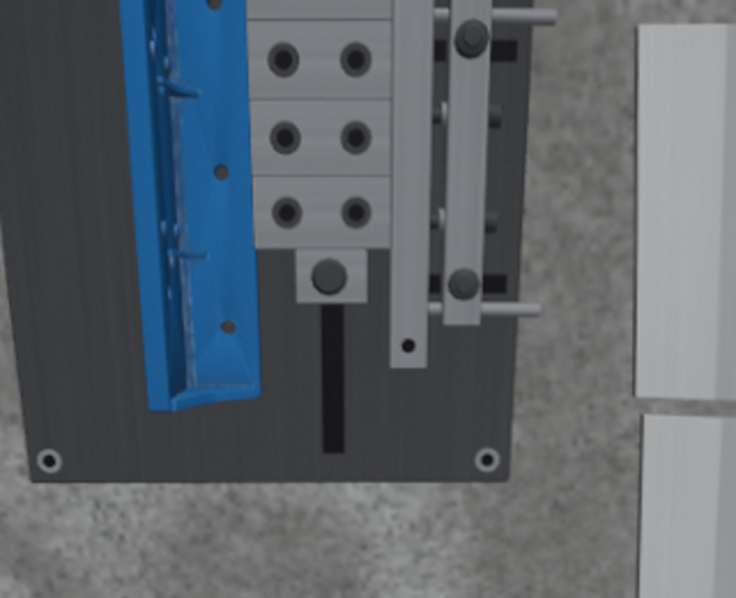

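Call:
jog_arm([
  [[0.35, -0.005, 0.01, 0, 0], [0.35, -0.005, 0.025, 0, 0], [0.35, 0, 0.03, 0, 0], [0.35, 0, 0.025, 0, 0], [0.35, 0, 0.015, 0, 0], [0.35, 0, 0, 0, 0], [0.35, 0, 0, 0, 0]],
])

```text
clock: 23.12
tool_pos: [0.5775, -0.0636, 0.2383]
tcp_rot: [[0.129, 0.992, -0.002], [0.992, -0.129, 0.0], [0.0, -0.002, -1.0]]
force: [-0.2, -0.7, 0.6]
gripper_width: 0.0298
```

```bash
python3 - <<'E'
from h import *
c=cams.camera_info('wrist')
im=snap('wrist','w17.png')
s=bot.get_state(); print(s['clock'],s['tool_pos'],s['force'])
cv2.imwrite('pics/w17c.png',cv2.resize(im[0:260,160:480,::-1],None,fx=2.3,fy=2.3,interpolation=cv2.INTER_CUBIC))
E
```

```text
23.1667 [ 0.57761652 -0.06512246  0.23846046] [-0.1413512   0.33168084  0.53224455]
```

View pics/w17c.png

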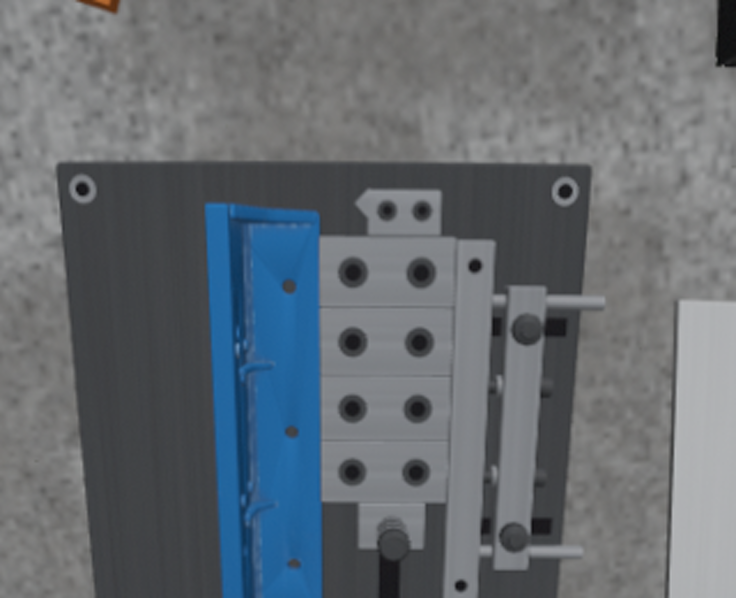

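```bash
python3 - <<'E'
from h import *
print(job.sign_off())
E
```

```text
the job is handed in; nothing more can be done
None
```

The job is done and was handed in at about 23 s; the sign-off gives no verdict, so nothing beyond my own checks confirms it.

- **Push:** I gripped the blue angle rest by its wall and set it down foot-forward, within about 0.1° of the fence line. It pushed the four blanks onto the fence, and the fence slid about 21 mm until it came up solid. I raised the load to 17–18 N on the tool and held it for over a second. The highest reading was about 18.4 N; the load on the fence itself was not measured directly.
- **End stop:** I left the rest standing on the plate, then slid the stop by its knob until the force rose. It came up tight with the knob about 30 mm to the right of the plate's middle, as expected for a tightly packed row. I eased the load off before opening the fingers.
- **Last checks:** The last wrist picture shows the four blanks with no visible gaps between them, to the fence, to the cheek or to the stop. The rest stands upright and flush against the row. The fingers stayed above the tops of the blanks. The loupe and cup wheel look unmoved.
- **Not checked:** I did not measure the final positions to the millimetre, and I did not look again at the marker pen or the dust brush, though the arm never came near them. No check failed or disagreed.

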